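Knock out moulded wheels and recharge the moulding rig

ROBOT

A 6-joint arm with a two-finger parallel gripper is mounted at the origin on the work surface. World frame = base frame: x ahead of the robot, y to its left, z up, the work surface at z = 0. Lengths are in mm, angles in rad, forces in N, time in s.
With the tool pointing down it reaches from about 400 to 825 mm from the base axis. Payload 7 kg.
Tool frame: the origin (TCP) lies at the very end of the fingers, on their centre line; the grasp point (between the pads) lies 19 mm behind it; z points along the fingers, y is the line along which they close (so a half turn about z gives the same grasp; the last joint's range is limited). The gripper opens to 88 mm and grips with 3 to 60 N. Pads are 19 mm wide; open, the fingers measure 130 mm over their backs; the gripper's body (78 mm by 193 mm) begins 47 mm behind the grasp point.
Start: joints at [1.63, 0.359, 0.012, 0, -1.224, -0.288], TCP at [153.107, 657.384, 226.561] pointing down, gripper open.
Joint ranges: [-3.07, 3.07], [-1.43, 2.12], [-1.02, 1.25], [-3.03, 1.67], [-3.05, -0], [-3.03, 3.03]. Speed limits (rad/s): [2.39, 2.39, 3.01, 3.14, 3.14, 3.14].

INTERFACE

Orientations are given as a unit quaternion [x, y, z, w].
In Python, from plant import bot gives the robot as it stands. Calls block until the motion is done:
- bot.move_ptp(position, orientation): joint-space move of the TCP to a pose.
- bot.line_to(position, velocity=150, ori=None): straight line of the TCP; ori=None keeps the orientation; velocity is the mean speed in mm/s.
- bot.move_joints(angles): joint-space move.
- bot.move_gripper(opening, force=None): finger opening in mm; force is the grip in N (None keeps the last); returns when the fingers have stopped.
- bot.pause(seconds).
- bot.solve_ik(position, orientation): joint angles nearest the present ones, or None.
- bot.read_state(): the state.
- bot.camera(name): name is "side" or "top"; returns the picture (480x640x3 uint8, red, green, blue); there is no depth.
- bot.get_calibration(name): a dict with "fx", "fy", "cx", "cy" (pixels), "distortion" ([k1, k2, p1, p2, k3] as OpenCV has them; the pictures are not rectified), "view" (4x4, takes a point from world to camera coordinates). Camera axes: x right, y up, looking along -z (the intrinsics and any distortion apply to the point x, -y, -z); pixel columns grow to the right and rows downward; lengths in mm; the calibration is good to about 2 mm. A picture is of the moment at which its call begins. get_calibration takes no time and is no camera call.
A pose or a line that the arm cannot do raises bot.Unreachable and nothing moves.
- bot.close_job(): hands the job in; it is judged then, once.
The state is a dict: "t": time; "joint_pos": joint angles; "qvel": joint speeds; "tau": joint torques, N m; "tcp_pos": TCP position; "eef_rot": TCP orientation; "contact_force": force on the tool from outside, world axes, zero at the start; "moment": the same for the moment, N m; "width": finger opening in mm; "finger_force": force on a finger pad.
Only numpy, scipy, OpenCV 4.12 (cv2) and the standard library are available. Lean on these libraries where they do the work, as an engineer would, in place of code of your own. Each camera call takes 0.05 s, during which the arm holds its last target. There are 200 camera calls.

TASK

Slide the yellow shutter fully back, push up the knockout rod under every pocket that has a wheel stuck in it, and lay each wheel flat in the blue tray. Then push all the rods fully down, slide the shutter fully home over the pockets, tip all the pellets from the scoop into the hopper and stand the scoop back upright on the middle of its cork mat. Do not disturb the roll of tape or the battery.

Things in the scene. Friction and masses are not known exactly. Their poses are not given: they have to be found in the camera images.
- rig: Fixed wheel-moulding rig, 72 mm high, 160 mm deep (x), 244 mm wide (y). Origin on the table under middle pocket; x points from pockets to hopper. Round pockets 0, 1, 2 at x = 0, y = -74, 0, +74 mm: 49 mm across, 24 mm deep from the top face, each with a 22 mm hole in its floor for a 16 mm knockout rod. A red tab in front of each (x = -70 mm, same y) works its rod.
- rod0 (a joint): Lift of knockout rod 0, m: 0 down, 0.020 fully up (wheel then 19 mm proud of rig's top, 5 mm still in pocket). About 5 N friction; stays where left. Worked by an upright red tab fixed to it, centred at rig x = -70 mm, y = -74 mm: 18 (x) x 12 (y) x 46 mm tall, top 58 mm above the table when down; 27 mm clear of the rig. Pull it up, push it down.
- rod1 (a joint): Lift of knockout rod 1, m: 0 down, 0.020 fully up (wheel then 19 mm proud of rig's top, 5 mm still in pocket). About 5 N friction; stays where left. Worked by an upright red tab fixed to it, centred at rig x = -70 mm, y = 0 mm: 18 (x) x 12 (y) x 46 mm tall, top 58 mm above the table when down; 27 mm clear of the rig. Pull it up, push it down.
- rod2 (a joint): Lift of knockout rod 2, m: 0 down, 0.020 fully up (wheel then 19 mm proud of rig's top, 5 mm still in pocket). About 5 N friction; stays where left. Worked by an upright red tab fixed to it, centred at rig x = -70 mm, y = 74 mm: 18 (x) x 12 (y) x 46 mm tall, top 58 mm above the table when down; 27 mm clear of the rig. Pull it up, push it down.
- shutter (a joint): Travel of the yellow shutter, m: 0 home, over the three pockets (2 mm above the rig's top); 0.088 fully back, over the hopper. Slides along the rig's +x, about 2 N of friction, stays where it is left.
- shutter_grip (a point): Centre of the shutter's black grip bar: 12 mm (rig x) x 70 mm (rig y) x 32 mm tall, standing on the 5 mm thick shutter plate, which is 70 mm (rig x) x 228 mm; the bar's top is 116 mm above the table.
- hopper (a point): Centre of the hopper's floor, 8 mm above the table, 88 mm behind the middle pocket. White open trough, inside 64 mm (rig x) x 160 mm (rig y), its rim level with the rig's top 72 mm above the table. Axes as the rig's.
- wheel0_center (a point): Centre of an orange moulded wheel, 46 mm across, 24 mm thick, 45 g, z its axis; if present it starts stuck in pocket 0, flush with the rig's top. None if this start has no such wheel.
- wheel1_center (a point): Centre of an orange moulded wheel, 46 mm across, 24 mm thick, 45 g, z its axis; if present it starts stuck in pocket 1, flush with the rig's top. None if this start has no such wheel.
- wheel2_center (a point): Centre of an orange moulded wheel, 46 mm across, 24 mm thick, 45 g, z its axis; if present it starts stuck in pocket 2, flush with the rig's top. None if this start has no such wheel.
- tray_in (a point): Centre of the inner floor (5 mm above the table) of the blue open tray, fixed, 190 mm (x) x 140 mm (y) outside, walls 5 mm thick and 26 mm high.
- mat: Cork mat, fixed, 170 mm (x) x 150 mm (y), 4 mm thick, on which the scoop stands. Origin at the centre of its underside.
- scoop_grip (a point): Centre of the black upright tab on the green scoop (140 g): 24 (scoop x) x 12 (y) x 42 mm tall, 67 mm above the underside. x points to the pouring mouth, z up. Scoop 50 mm wide, walls 40 mm high, back 46 mm behind this point; mouth a 25 degree ramp, lip 54 mm ahead and 53 mm below. Tipped 50 degrees mouth down, pellets roll out and the lip is 75 mm below, 7 mm behind.
- pellet0_center (a point): Centre of a white plastic pellet, a ball 18 mm across, 10 g, starting in the scoop. None if this start has no such pellet.
- pellet1_center (a point): Centre of a white plastic pellet, a ball 18 mm across, 10 g, starting in the scoop. None if this start has no such pellet.
- pellet2_center (a point): Centre of a white plastic pellet, a ball 18 mm across, 10 g, starting in the scoop. None if this start has no such pellet.
- pellet3_center (a point): Centre of a white plastic pellet, a ball 18 mm across, 10 g, starting in the scoop. None if this start has no such pellet.
- pellet4_center (a point): Centre of a white plastic pellet, a ball 18 mm across, 10 g, starting in the scoop. None if this start has no such pellet.
- pellet5_center (a point): Centre of a white plastic pellet, a ball 18 mm across, 10 g, starting in the scoop. None if this start has no such pellet.
- pellet6_center (a point): Centre of a white plastic pellet, a ball 18 mm across, 10 g, starting in the scoop. None if this start has no such pellet.
- tape: Bystander: clear roll of tape lying flat, 72 mm across, 20 mm high; origin at the centre of its underside.
- battery: Bystander: small black and copper battery block lying flat, 48 x 26 x 17 mm; origin at the centre of its underside.
There are look-alikes about, which are no part of the job. What is shaped like the part that bears scoop_grip but orange or pink is not meant.

How it is judged:
By the outcome, as a careful person would: the job done as asked, in the order asked, and still so for the second after the job is handed in, with the robot touching nothing.
Of wheel0, wheel1, wheel2 only 2 to 3 are there at a start; the rules pass over those that are not, and their reading is None.
Of pellet0, pellet1, pellet2, pellet3, pellet4, pellet5, pellet6 only 4 to 7 are there at a start; the rules pass over those that are not, and their reading is None.
At some moment in a run one of scoop, wheel0, wheel1, wheel2 may be knocked a few centimetres aside while the robot is not near it.
It also fails if it takes over 208 s, if anything falls off the work surface, if the arm or the gripper's body presses on something with over 40 N, if the wrist force passes 120 N, or if a joint passes its speed limit or range.

## Working session

There is one attempt and no reset: what is moved stays moved. The work goes in short steps, each a Python script; the robot and the scene stay as the last script left them, time stands still between calls to the robot, and variables do not carry over. Pictures are saved under pics/ and viewed, at most 14 in all, crops included, and the job is handed in when it is done.

```bash
mkdir -p pics; ls; python3 - <<'E'
from plant import bot
import cv2
for n in("top","side"):
    im=bot.camera(n); cv2.imwrite(f"pics/{n}0.png",im[:,:,::-1]); c=bot.get_calibration(n); print(n,c)
s=bot.read_state(); print(s['tcp_pos'],s['eef_rot'],s['t'])
E
```

```text
pics
top {'fx': 443.3747646354003, 'fy': 443.3747646354003, 'cx': 312.16450523646006, 'cy': 234.8582595349071, 'distortion': array([-0.0736979,  0.       ,  0.       ,  0.       ,  0.       ]), 'view': array([[ 1.96284495e-02, -9.99509309e-01, -2.44103429e-02,
         1.26827377e+02],
       [ 9.99344046e-01,  1.88703257e-02,  3.09093543e-02,
        -5.03003329e+02],
       [-3.04335562e-02, -2.50010335e-02,  9.99224072e-01,
        -1.06942609e+03],
       [ 0.00000000e+00,  0.00000000e+00,  0.00000000e+00,
         1.00000000e+00]])}
side {'fx': 435.91216087921964, 'fy': 435.91216087921964, 'cx': 320.03938495121645, 'cy': 239.71295987346508, 'distortion': array([0.00808447, 0.        , 0.        , 0.        , 0.        ]), 'view': array([[ 8.05898519e-01, -5.92034679e-01,  4.74519353e-03,
        -3.32274368e+02],
       [ 3.69202871e-01,  5.08805247e-01,  7.77693038e-01,
        -3.17312695e+02],
       [-4.62835627e-01, -6.24989728e-01,  6.28626298e-01,
        -5.96225893e+02],
       [ 0.00000000e+00,  0.00000000e+00,  0.00000000e+00,
         1.00000000e+00]])}
[153.00545926 656.9715307  225.7228321 ] [ 9.93457519e-01 -1.14199875e-01 -2.40911889e-05  7.38312410e-04] 0.1
```

View pics/top0.png

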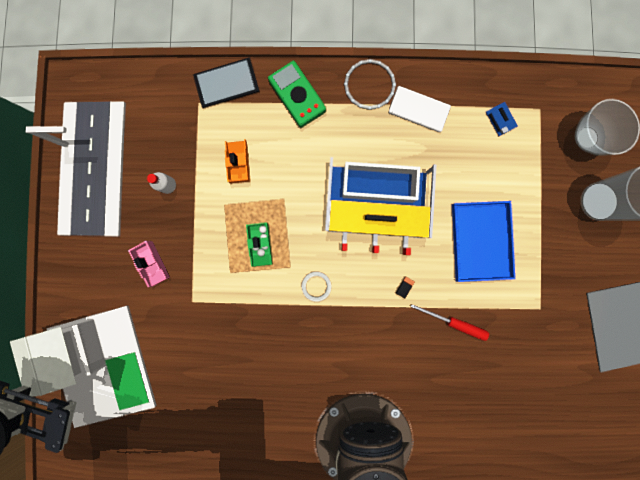

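View pics/side0.png

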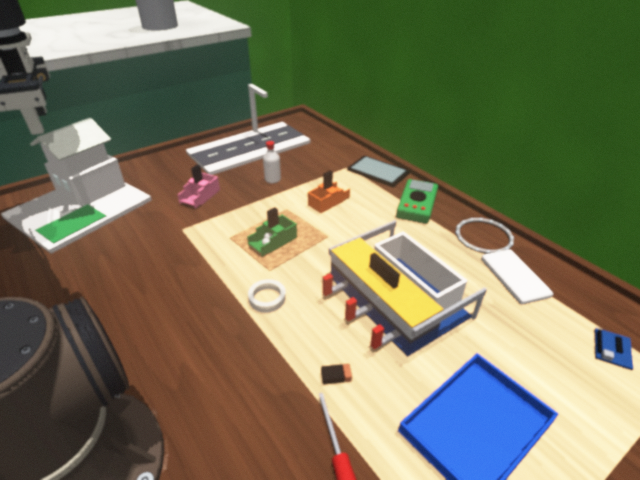

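The scene has three scoop-shaped things: green on the cork mat at top (259,243), orange at (237,160) and pink at (148,263). The green one on cork fits the description. The shutter is at (381,213), the red tabs at (344/375/407, 245), the tray at (483,241), the tape at (316,286) and the battery at (404,287).

```bash
cat > h.py <<'E'
from plant import bot
import numpy as np, cv2
from scipy.spatial.transform import Rotation as R
def cal(n):
    c=bot.get_calibration(n); K=np.array([[c['fx'],0,c['cx']],[0,c['fy'],c['cy']],[0,0,1]]); return K,np.array(c['distortion']),np.array(c['view'])
def ray(n,px):
    K,D,V=cal(n); p=cv2.undistortPoints(np.float64(px).reshape(-1,1,2),K,D)[:,0]
    d=np.c_[p[:,0],-p[:,1],-np.ones(len(p))]@V[:3,:3]; return -V[:3,:3].T@V[:3,3],d
def onz(n,px,z):
    o,d=ray(n,px); return (o+d*((z-o[2])/d[:,2])[:,None])
def proj(n,P):
    K,D,V=cal(n); q=np.atleast_2d(P)@V[:3,:3].T+V[:3,3]; q=q*[1,-1,-1]
    return cv2.projectPoints(q,np.zeros(3),np.zeros(3),K,D)[0][:,0]
def tri(a,b):  # top px, side px -> midpoint, gap
    o1,d1=ray("top",[a]);o2,d2=ray("side",[b]);A=np.c_[d1[0],-d2[0]];s=np.linalg.lstsq(A,o2-o1,rcond=None)[0]
    p,q=o1+s[0]*d1[0],o2+s[1]*d2[0];return (p+q)/2,np.linalg.norm(p-q)
def hsv(im): return cv2.cvtColor(im,cv2.COLOR_RGB2HSV)
def blobs(im,lo,hi,roi,amin=8):
    m=cv2.inRange(hsv(im),np.array(lo),np.array(hi)); x0,y0,x1,y1=roi; k=np.zeros_like(m);k[y0:y1,x0:x1]=m[y0:y1,x0:x1]
    n,l,s,c=cv2.connectedComponentsWithStats(k); out=[(s[i,4],c[i],np.argwhere(l==i)[:,::-1]) for i in range(1,n) if s[i,4]>=amin]
    return sorted(out,key=lambda t:-t[0])
def rect(n,pts,z):  # min-area rectangle of mask pixels projected on plane z
    w=onz(n,pts,z)[:,:2].astype(np.float32); r=cv2.minAreaRect(w); return r
E
python3 - <<'E'
from h import *
t=bot.camera("top");s=bot.camera("side")
Y=blobs(t,(22,150,120),(34,255,255),(310,150,450,260))
print("yellow",Y[0][0],rect("top",Y[0][2],79))
for b in blobs(t,(0,170,90),(8,255,255),(330,225,420,262)): print("red",b[0],b[1],onz("top",[b[1]],58).round(1))
for b in blobs(t,(100,170,60),(125,255,255),(440,190,530,290))[:1]: print("tray",b[0],rect("top",b[2],26),rect("top",b[2],5))
for b in blobs(t,(8,60,90),(18,190,230),(215,190,300,280),300)[:3]: print("mat",b[0],b[1],rect("top",b[2],4))
for b in blobs(t,(50,120,40),(75,255,255),(215,190,300,280),20)[:3]: print("green",b[0],b[1],rect("top",b[2],42))
for b in blobs(t,(0,0,0),(180,255,55),(215,190,300,280),10)[:3]: print("blk",b[0],b[1])
for b in blobs(s,(0,170,90),(8,255,255),(310,260,400,360)): print("redS",b[0],b[1])
for b in blobs(t,(0,0,0),(180,255,50),(350,200,410,230))[:2]: print("grip",b[0],rect("top",b[2],116))
cv2.imwrite("pics/c1.png",cv2.resize(t[185:285,215:310,::-1],None,fx=6,fy=6,interpolation=2)[:600])
cv2.imwrite("pics/c2.png",cv2.resize(t[150:265,310:450,::-1],None,fx=5,fy=5,interpolation=2))
E
```

```text
yellow 2859 ((538.4685668945312, -17.667343139648438), (226.27737426757812, 70.666015625), 87.20510864257812)
red 36 [375.91666667 249.08333333] [[468.8 -13.1  58. ]]
red 36 [407.88888889 251.22222222] [[465.3 -87.3  58. ]]
red 34 [343.94117647 246.91176471] [[472.4  61.1  58. ]]
tray 4565 ((493.48992919921875, -274.6165466308594), (186.7391815185547, 143.60044860839844), 3.855736494064331) ((494.00152587890625, -282.21795654296875), (190.4344482421875, 146.4420623779297), 3.855745553970337)
mat 2450 [257.02163265 232.68      ] ((496.6922302246094, 272.80560302734375), (170.40997314453125, 151.36627197265625), 6.425707817077637)
green 683 [258.35139092 244.81405564] ((475.12176513671875, 262.2720031738281), (99.41544342041016, 52.98845672607422), 7.420803070068359)
blk 61 [256.03278689 242.        ]
redS 169 [376.71005917 335.53254438]
redS 129 [350.65116279 307.44186047]
redS 39 [327.56410256 277.69230769]
grip 137 ((537.3327026367188, -14.100051879882812), (66.12617492675781, 9.786170959472656), 87.25279235839844)
```

View pics/c1.png

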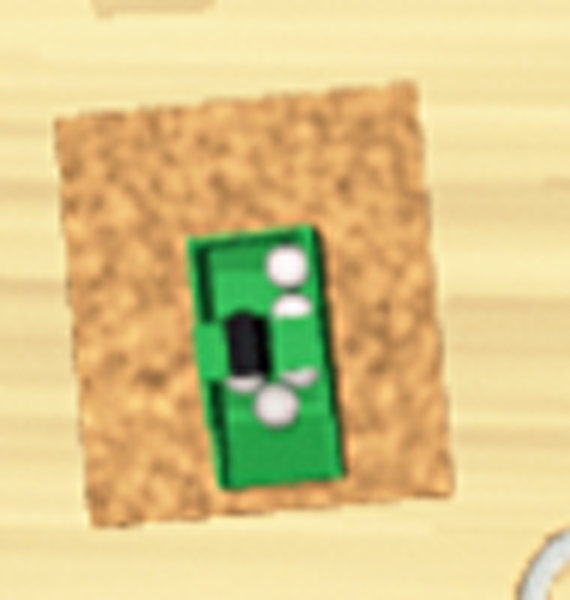

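View pics/c2.png

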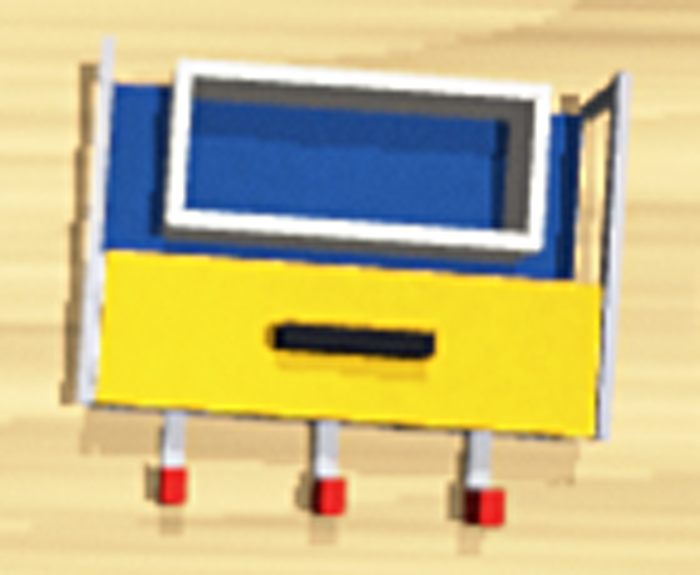

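Close crops confirm the green scoop on cork, with its black tab at about (256,242). The back wall is away from the robot, the mouth ramp faces it, and white pellets are inside. The rig's rails flank the shutter and the black bar is at (381,218). Next: the shutter.

```bash
cat >> h.py <<'E'
O=np.array([538.4,-17.2]); YAW=np.radians(-2.75); C,S=np.cos(YAW),np.sin(YAW)
def rig(x,y,z): return [O[0]+C*x-S*y,O[1]+S*x+C*y,z]
def down(a):
    y=np.array([np.cos(a),np.sin(a),0]);z=np.array([0,0,-1.]);return R.from_matrix(np.c_[np.cross(y,z),y,z])
def ori(p,a): # half-turn choice: last joint nearest the middle
    best=None
    for k in(0,np.pi):
        q=down(a+k).as_quat(); j=bot.solve_ik(list(p),list(q))
        if j is not None and (best is None or abs(j[5])<best[0]): best=(abs(j[5]),list(q))
    return best[1]
def st(): return bot.read_state()
def F(): return np.array(st()['contact_force'])
def creep(p0,d,lim,step=1.0,n=10,axis=None,v=20):
    """step along unit d from p0 until force opposing d passes lim"""
    d=np.array(d,float); f0=F()@d
    for i in range(1,n+1):
        p=np.array(p0)+d*step*i; bot.line_to(list(p),velocity=v); f=f0-F()@d
        if f>lim: break
    return p,f
E
python3 - <<'E'
from h import *
p=rig(0,0,200); q=ori(p,YAW); bot.move_gripper(40,30); bot.move_ptp(p,q)
bot.line_to(rig(0,0,93),velocity=120); print(F(),st()['tcp_pos'])
bot.move_gripper(0,25); s=st(); print(s['width'],F(),s['t'])
bot.line_to(rig(84,0,93),velocity=60); print(F())
u=np.array([C,S,0]); p,f=creep(rig(84,0,93),u,12,n=7); print(p-np.array(rig(88,0,93)),f)
bot.move_gripper(40); s=st(); bot.line_to([*s['tcp_pos'][:2],200]); print(F(),st()['t'])
bot.move_ptp(rig(-75,74,200),ori(rig(-75,74,200),YAW+np.pi/2))
t=bot.camera("top"); cv2.imwrite("pics/t2.png",cv2.resize(t[150:265,310:450,::-1],None,fx=5,fy=5,interpolation=2))
E
```

```text
[ 0.20553621  0.97848453 -0.62517401] [538.92990213 -17.0474726   93.6375548 ]
11.698729575067103 [ 4.99437063 -1.05731998 -1.61522476] 5.5083
[-0.38929232  0.25285087  6.02196453]
[ 2.99654516 -0.14393439  0.        ] 5.0561155166650416
[ 0.1501541   0.0522895  -0.39373904] 10.3833
```

View pics/t2.png

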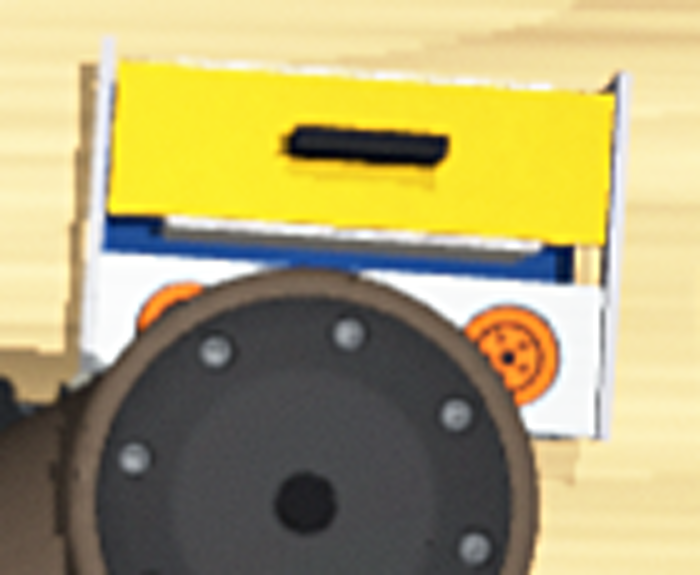

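The shutter is back, with wheels visible in pockets 0 (right) and 2 (left). The arm hides pocket 1, so I'll clear the view and measure.

```bash
python3 - <<'E'
from h import *
p=[494,200,230]; bot.move_ptp(p,ori(p,np.pi/2))
t=bot.camera("top");s=bot.camera("side")
Y=blobs(t,(22,150,120),(34,255,255),(310,130,450,260)); r=rect("top",Y[0][2],79); v=np.array(r[0])-O; print("shutter",r,v@[C,S])
for b in blobs(t,(6,170,120),(18,255,255),(320,180,440,262),30): w=onz("top",[b[1]],72)[0]; d=w[:2]-O; print("wheel",b[0],b[1],d@[C,S],d@[-S,C])
d1=np.hstack([cv2.resize(t[150:265,310:450,::-1],(400,330)),cv2.resize(s[220:360,310:500,::-1],(400,330))]); cv2.imwrite("pics/t3.png",d1)
E
```

```text
shutter ((626.2445678710938, -21.720413208007812), (227.90830993652344, 69.61527252197266), 87.14663696289062) 87.96028584537314
wheel 294 [346.89455782 216.2414966 ] 0.8094282772544115 73.48979335551272
wheel 291 [411.02061856 220.95876289] -0.18972336610734 -73.7492084113254
```

View pics/t3.png

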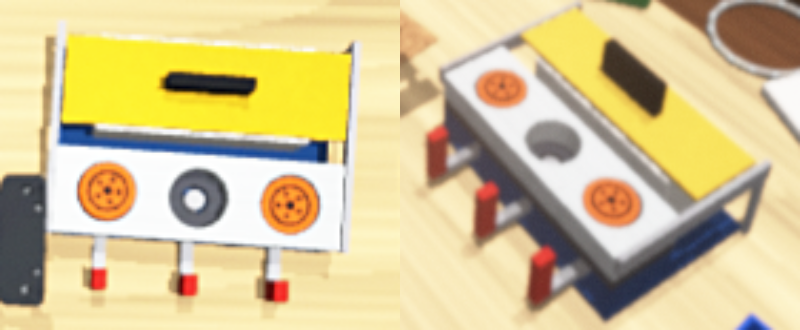

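Pocket 1 is empty, wheels are in 0 and 2, and the shutter is at 88.0 mm. Pulling up rods 2 and 0.

```bash
python3 - <<'E'
from h import *
for y in(74,-74):
    p=rig(-72,y,160); bot.move_gripper(36,40); bot.move_ptp(p,ori(p,YAW+np.pi/2))
    bot.line_to(rig(-72,y,33),velocity=100); print(F().round(1))
    bot.move_gripper(0,40); w=st()['width']; f0=F()
    bot.line_to(rig(-72,y,51),velocity=30)
    z,f=creep(rig(-72,y,51),[0,0,1],22,n=5,step=.8); print(w,(F()-f0).round(1),z[2],f,st()['width'],st()['tcp_pos'][2])
    bot.move_gripper(36); bot.line_to(rig(-72,y,160),velocity=150); print(st()['t'])
p=[494,200,230]; bot.move_ptp(p,ori(p,np.pi/2))
t=bot.camera("top");s=bot.camera("side")
for b in blobs(t,(6,170,120),(18,255,255),(320,170,440,262),30): w=onz("top",[b[1]],91)[0]; d=w[:2]-O; print("wheel",b[0],b[1],d@[C,S],d@[-S,C])
d1=np.hstack([cv2.resize(t[150:265,310:450,::-1],(400,330)),cv2.resize(s[220:360,310:500,::-1],(400,330))]); cv2.imwrite("pics/t4.png",d1)
E
```

```text
[ 0.2 -0.3 -0.2]
11.791612282716658 [  8.2   0.2 -23.6] 55.0 20.54413951825981 11.8777567316054 53.54035286893033
18.825
[-0.1 -1.1  0.4]
11.549787047341589 [  8.4  -3.6 -24. ] 55.0 23.285303230443986 11.803165637864428 53.60025091459851
25.1333
wheel 302 [411.71854305 220.78145695] -1.1188710099053565 -71.60835694373195
wheel 293 [347.03071672 216.06143345] -0.2171254622034068 74.14067983299185
```

View pics/t4.png

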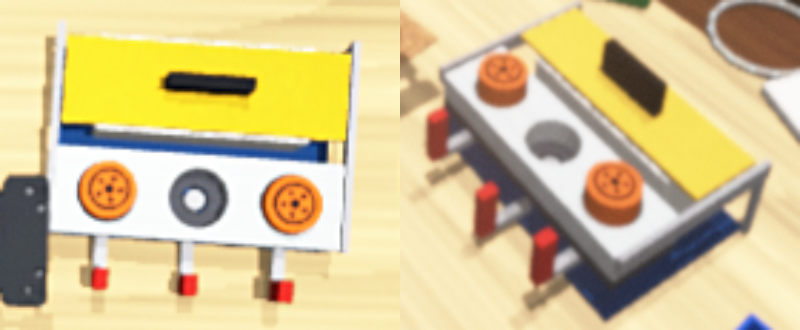

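Both wheels stand proud at the expected spots. Carrying them to the tray.

```bash
python3 - <<'E'
from h import *
T=np.array([493.5,-276.5]); ty=np.radians(3.86); tx=np.array([np.cos(ty),np.sin(ty)])
for y,o in((-74,45),(74,-45)):
    bot.move_gripper(53,25); p=rig(0,y,170); bot.move_ptp(p,ori(p,YAW+np.radians(35)))
    bot.line_to(rig(0,y,110),velocity=120); bot.line_to(rig(0,y,75),velocity=50); print(F().round(1))
    bot.move_gripper(30,25); print(st()['width'],F().round(1)); bot.line_to(rig(0,y,170),velocity=80); print(st()['width'])
    d=[*(T+o*tx)]; q=ori(d+[150],ty+np.pi/2); bot.move_ptp(d+[150],q)
    bot.line_to(d+[40],velocity=120); bot.line_to(d+[15],velocity=40); print("at",F().round(1))
    c,f=creep(d+[15],[0,0,-1],3,step=.7,n=4); print(c[2],f)
    bot.move_gripper(58); bot.line_to(d+[150],velocity=120); print(st()['t'])
p=[494,200,230]; bot.move_ptp(p,ori(p,np.pi/2))
t=bot.camera("top");s=bot.camera("side")
for b in blobs(t,(6,170,120),(18,255,255),(320,170,540,300),30): print("wheel",b[0],b[1],onz("top",[b[1]],29)[0])
d1=np.hstack([cv2.resize(t[150:300,310:530,::-1],(440,300)),cv2.resize(s[220:480,310:570,::-1],(360,300))]); cv2.imwrite("pics/t5.png",d1)
E
```

```text
[ 0.6  0.1 -0.1]
44.852177373932314 [0.6 0.5 1. ]
45.53549899783453
at [ 0.3  0.1 -1.3]
12.9 6.215210704603466
37.15
[0.2 0.5 0.2]
45.40129901840083 [1.  0.2 1. ]
45.40774590823106
at [ 0.5  0.4 -0.1]
12.9 6.360596277060436
47.6917
wheel 273 [483.91575092 261.2967033 ] [ 444.43070335 -275.65869433   29.        ]
wheel 262 [481.65648855 223.13358779] [ 535.61913802 -269.38684748   29.        ]
```

View pics/t5.png

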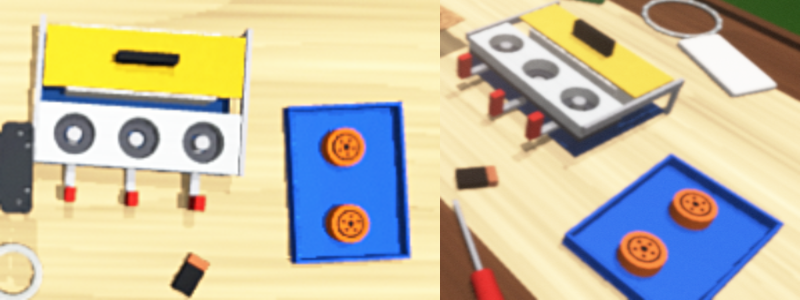

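Both wheels lie flat in the tray. Next, push all rods down and bring the shutter home.

```bash
python3 - <<'E'
from h import *
bot.move_gripper(0,20)
for y in(74,0,-74):
    p=rig(-70,y,130); bot.move_ptp(p,ori(p,YAW+np.pi/2))
    z0=60
    bot.line_to(rig(-70,y,83),velocity=120)
    bot.line_to(rig(-70,y,z0),velocity=40); print(F().round(1))
    c,f=creep(rig(-70,y,z0),[0,0,-1],22,step=.7,n=9); print(y,c[2],f,st()['tcp_pos'][2],F().round(1))
    bot.line_to(rig(-70,y,130),velocity=150)
p=rig(88,0,170); bot.move_gripper(40,25); bot.move_ptp(p,ori(p,YAW)); bot.line_to(rig(88,0,93),velocity=120)
bot.move_gripper(0,25); print(st()['width'])
bot.line_to(rig(4,0,93),velocity=60); c,f=creep(rig(4,0,93),[-C,-S,0],12,n=8); print("home",(c[:2]-O)@[C,S],f)
bot.move_gripper(40); bot.line_to([*st()['tcp_pos'][:2],200]); print(st()['t'])
p=[494,-276,230]; bot.move_ptp(p,ori(p,np.pi/2))
t=bot.camera("top");s=bot.camera("side")
Y=blobs(t,(22,150,120),(34,255,255),(310,130,450,260)); r=rect("top",Y[0][2],79); v=np.array(r[0])-O; print("shutter",r,v@[C,S])
for b in blobs(t,(50,120,40),(75,255,255),(215,190,300,280),20)[:3]: print("green",b[0],b[1],rect("top",b[2],42))
for b in blobs(s,(0,170,90),(8,255,255),(310,260,400,360)): print("redS",b[0],b[1],b[2][:,1].min())
for n,im,roi in(("top",t,(215,190,300,280)),("side",s,(225,195,310,260))):
    for b in blobs(im,(0,0,0),(180,255,70),roi,10)[:3]: print(n,"blk",b[0],b[1],b[2].min(0),b[2].max(0))
d1=np.hstack([cv2.resize(t[185:285,215:310,::-1],(400,420)),cv2.resize(s[190:275,225:335,::-1],(400,420))]); cv2.imwrite("pics/t6.png",d1)
E
```

```text
[-0.1  0.5  1.7]
74 56.5 22.256020616654567 57.83105273775292 [-9.2  0.3 24. ]
[0.1 0.2 0.4]
0 55.8 28.98237522850155 57.75044596266093 [-11.1   1.2  29.4]
[1.2 0.3 0.8]
-74 56.5 22.75074083396438 57.82052772871487 [-8.8  1.8 23.5]
11.644459702050977
home -1.0000000000000007 13.636142199708855
69.975
shutter ((539.1965942382812, -17.627944946289062), (226.42103576660156, 69.93330383300781), 87.25645446777344) 0.8162088672235739
green 682 [251.33284457 241.3973607 ] ((483.0526123046875, 282.5445556640625), (99.925537109375, 53.32154846191406), 6.542647361755371)
redS 181 [376.62983425 335.58563536] 325
redS 135 [350.37037037 308.07407407] 299
redS 81 [327.4691358  281.96296296] 275
top blk 69 [247.14492754 238.56521739] [244 234] [251 243]
top blk 20 [260.35 234.1 ] [260 225] [261 243]
```

View pics/t6.png

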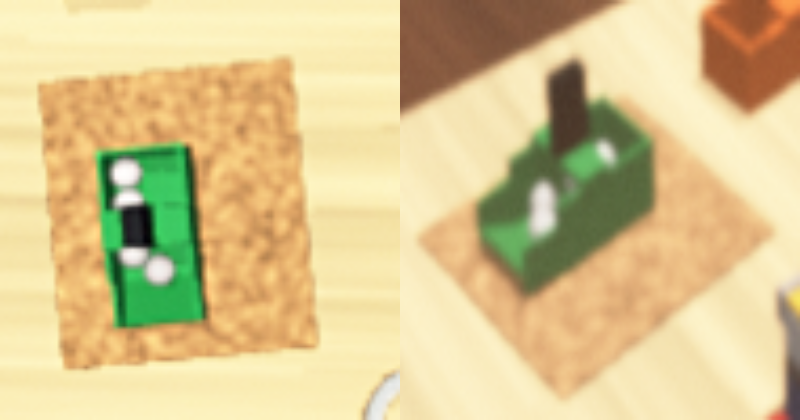

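The scoop was knocked a few cm, and its grip is now near top px (247,238). The mouth still faces the robot. I'll re-seat the shutter firmly and check the pour IK.

```bash
cat >> h.py <<'E'
def scoop(g,psi,th,k,h=19.):  # TCP pose for grip point g, heading psi, tilt th
    Rs=R.from_euler('z',psi)*R.from_euler('y',th); q=Rs*R.from_euler('x',np.pi)*R.from_euler('z',np.pi*k)
    return list(np.array(g)+Rs.apply([0,0,-h])),list(q.as_quat())
def lipgrip(lip,psi,th): return np.array(lip)-(R.from_euler('z',psi)*R.from_euler('y',th)).apply([54,0,-53])
E
python3 - <<'E'
from h import *
p=rig(0,0,170); bot.move_gripper(40,40); bot.move_ptp(p,ori(p,YAW)); bot.line_to(rig(0,0,93),velocity=120)
bot.move_gripper(0,40); c,f=creep(rig(0,0,93),[-C,-S,0],24,n=6,step=.7); print("home",(c[:2]-O)@[C,S],f,(np.array(st()['tcp_pos'])[:2]-O)@[C,S])
bot.move_gripper(40); bot.line_to([*st()['tcp_pos'][:2],200])
p=[494,-276,230]; bot.move_ptp(p,ori(p,np.pi/2))
t=bot.camera("top");s=bot.camera("side")
Y=blobs(t,(22,150,120),(34,255,255),(310,130,450,260)); r=rect("top",Y[0][2],79); v=np.array(r[0])-O; print("shutter",r,v@[C,S])
a=cv2.imread("pics/top0.png")[:,:,::-1]
for im in(a,t):
    e=blobs(im,(0,0,0),(180,255,50),(350,190,410,230))[0]; y=blobs(im,(22,150,120),(34,255,255),(310,130,450,260))[0]; print(e[0],e[1],y[0],y[1])
for b in blobs(t,(50,120,40),(75,255,255),(215,190,300,280),20)[:1]: print("green",b[1],rect("top",b[2],42))
print("tab92",onz("top",[[246.6,238.5],[247.1,238.5]],92)[:,:2],onz("side",[[270.6,203.8]],92))
print("tri",tri((246.6,238.5),(270.6,203.8)))
g0=[487,284.5,71]; ps0=np.radians(186.5)
for k in(0,1):
    po,q=scoop(g0,ps0,0,k); j=bot.solve_ik(po,q); print(k,None if j is None else np.round(j,2))
    for dp in(0,90,180,270):
        for th in(0,50,56):
            psi=YAW+np.radians(dp); po,q=scoop(lipgrip(rig(88,0,84),psi,np.radians(th)),psi,np.radians(th),k); j=bot.solve_ik(po,q); print("  ",dp,th,None if j is None else np.round(j,2))
E
```

```text
home -4.200000000000025 18.999174661759014 1.4507400009953575
shutter ((539.0632934570312, -17.620216369628906), (226.4287109375, 69.79737854003906), 87.21247100830078) 0.68269079431054
137 [379.7080292  217.81751825] 2861 [379.35616917 218.56693464]
163 [380.46625767 217.88957055] 2787 [379.16182275 218.45317546]
green [251.35912409 241.37080292] ((483.05950927734375, 282.3631896972656), (99.81205749511719, 53.68973159790039), 6.792169570922852)
tab92 [[486.93007257 282.30141456]
 [486.95196757 281.16474225]] [[486.69413671 282.03274116  92.        ]]
tri (array([486.90979715, 282.36430431,  91.73042446]), np.float64(0.060134697955726894))
0 [ 0.88  0.35 -0.45 -0.   -0.77 -2.33]
   0 0 [ 0.31  0.29 -0.36  0.   -0.92  1.21]
   0 50 [ 0.17  0.88  0.54 -0.19 -2.08  1.34]
   0 56 [ 0.16  0.96  0.64 -0.22 -2.21  1.32]
   90 0 [ 0.19  0.37 -0.24  0.   -0.97  2.9 ]
   90 50 [ 0.6   0.56 -0.43  0.69 -1.29  2.05]
   90 56 [ 0.63  0.61 -0.43  0.72 -1.35  1.99]
   180 0 [ 0.25  0.45 -0.11 -0.   -1.01 -1.87]
   180 50 None
   180 56 [-0.33  0.12 -0.62 -2.09 -0.26  0.69]
   270 0 [ 0.36  0.37 -0.23  0.   -0.97 -0.41]
   270 50 [-0.27  0.54  0.11 -0.85 -1.46  0.47]
   270 56 [-0.33  0.59  0.14 -0.92 -1.54  0.53]
1 [ 0.88  0.35 -0.45  0.   -0.77  0.81]
   0 0 [ 0.31  0.29 -0.36  0.   -0.92 -1.93]
   0 50 [ 0.17  0.88  0.54 -0.19 -2.08 -1.81]
   0 56 [ 0.16  0.96  0.64 -0.22 -2.21 -1.82]
   90 0 [ 0.19  0.37 -0.24  0.   -0.97 -0.24]
   90 50 [ 0.6   0.56 -0.43  0.69 -1.29 -1.1 ]
   90 56 [ 0.63  0.61 -0.43  0.72 -1.35 -1.15]
   180 0 [ 0.25  0.45 -0.11  0.   -1.01  1.27]
   180 50 None
   180 56 [-0.33  0.12 -0.62 -2.09 -0.26 -2.45]
   270 0 [ 0.36  0.37 -0.23  0.   -0.97  2.73]
   270 50 [-0.27  0.54  0.11 -0.85 -1.46 -2.67]
   270 56 [-0.33  0.59  0.14 -0.92 -1.54 -2.62]
```

The shutter is home (centroid within 0.1 px of the start, and 19 N against the stop). The tab triangulates to (486.9, 282.4). Now grasp and pour.

```bash
python3 - <<'E'
from h import *
d=np.radians; k=1; psi=d(186.6); g=np.array([486.9,282.4,72.])
up=lambda z:np.array([0,0,z])
po,q=scoop(g+up(110),psi,0,k); bot.move_gripper(40,50); bot.move_ptp(po,q)
bot.line_to(scoop(g,psi,0,k)[0],velocity=80); print(F().round(1),st()['tcp_pos'])
bot.move_gripper(0,50); print(st()['width'],F().round(1))
bot.line_to(scoop(g+up(110),psi,0,k)[0],velocity=60); print(st()['width'],F().round(1))
psi2=YAW+d(90)
L=lambda z,th:scoop(lipgrip(rig(88,-22,z),psi2,d(th)),psi2,d(th),k)
a=L(140,0); n=3
for i in range(1,n+1):  # level carry with gradual turn
    f=i/n; P=scoop(g+up(110),psi,0,k)[0]; pos=(1-f)*np.array(P)+f*np.array(a[0])
    ps=psi+(psi2-psi)*f; bot.line_to(list(pos),velocity=110,ori=scoop([0,0,0],ps,0,k)[1])
print(st()['width'],st()['t'])
bot.line_to(L(102,0)[0],velocity=60)
for z,th in((96,12),(88,24),(81,34),(79,43),(79,52)):
    p,q=L(z,th); bot.line_to(p,velocity=45,ori=q)
bot.pause(1.0); print(st()['t'],st()['width'])
s=bot.camera("side"); t=bot.camera("top")
cv2.imwrite("pics/t7.png",np.hstack([cv2.resize(t[120:270,290:470,::-1],(400,333)),cv2.resize(s[180:340,290:480,::-1],(400,333))]))
E
```

```text
[-0.  -0.4 -0.5] [487.14603606 282.65916089  53.51177749]
11.705371871970957 [ 0.7 -0.3 -0.2]
11.4988135823115 [ 0.5 -0.2 -1.5]
12.0448111209678 88.4
92.025 11.790557176166585
```

View pics/t7.png

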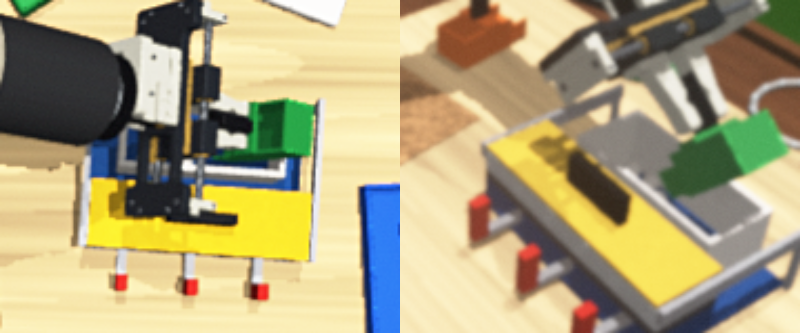

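The scoop is tipped over the hopper with no stray pellets in sight. I'll tip a little further, then return and check.

```bash
python3 - <<'E'
from h import *
d=np.radians; k=1; psi=d(186.5); psi2=YAW+d(90)
L=lambda z,th:scoop(lipgrip(rig(88,-22,z),psi2,d(th)),psi2,d(th),k)
for z,th in((80,60),):
    p,q=L(z,th); bot.line_to(p,velocity=40,ori=q)
bot.pause(1)
for z,th in((90,35),(115,0)):
    p,q=L(z,th); bot.line_to(p,velocity=70,ori=q)
a=L(140,0)[0]; m=np.array([498.7,273.0]); P=scoop([*m,182],psi,0,k)[0]; n=3; bot.line_to(a,velocity=80)
for i in range(1,n+1):
    f=i/n; pos=(1-f)*np.array(a)+f*np.array(P); ps=psi2+(psi-psi2)*f
    bot.line_to(list(pos),velocity=110,ori=scoop([0,0,0],ps,0,k)[1])
print(st()['t'],st()['width'])
s=bot.camera("side"); t=bot.camera("top")
for b in blobs(t,(0,0,150),(180,60,255),(330,158,432,205),5): print("w",b[0],b[1])
cv2.imwrite("pics/t8.png",np.hstack([cv2.resize(t[140:260,310:450,::-1],(400,343)),cv2.resize(s[130:340,200:500,::-1],(400,343))]))
E
```

```text
99.3333 11.844772961156742
w 848 [379.99292453 180.52358491]
w 83 [330.89156627 172.10843373]
w 46 [371.89130435 179.36956522]
w 44 [353.04545455 173.93181818]
w 44 [363.  173.5]
w 7 [429. 184.]
w 5 [330. 202.]
```

View pics/t8.png

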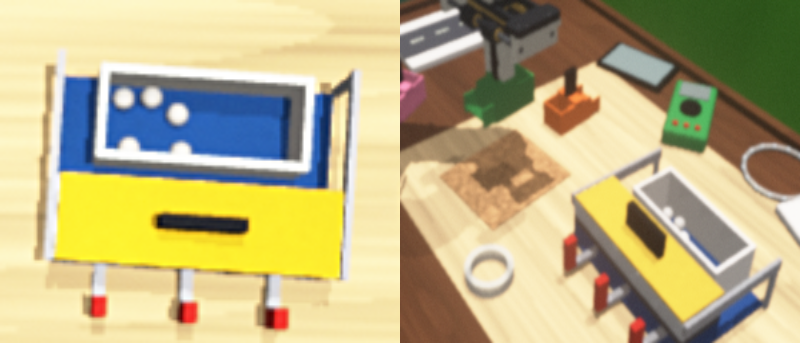

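Five pellets are in the hopper and none are loose. Setting the scoop down, then checking its inside.

```bash
python3 - <<'E'
from h import *
d=np.radians; k=1; psi=d(186.5); m=[498.7,273.0]
bot.line_to(scoop([*m,85],psi,0,k)[0],velocity=90)
bot.line_to(scoop([*m,73.5],psi,0,k)[0],velocity=25); print(F().round(1))
c,f=creep(scoop([*m,73.5],psi,0,k)[0],[0,0,-1],2.5,step=.5,n=7,v=10); print(c[2],f,F().round(1))
bot.move_gripper(40); bot.line_to(scoop([*m,185],psi,0,k)[0],velocity=80)
p=[494,-200,260]; bot.move_ptp(p,ori(p,np.pi/2)); bot.pause(.3); print(st()['t'])
s=bot.camera("side"); t=bot.camera("top")
G=blobs(t,(50,120,40),(75,255,255),(215,190,300,280),20)[0]; print("green",G[0],rect("top",G[2],42))
cv2.imwrite("pics/t9.png",np.hstack([cv2.resize(t[185:285,215:310,::-1],(400,420)),cv2.resize(s[190:275,225:335,::-1],(400,420))]))
cv2.imwrite("pics/t9b.png",np.hstack([t[90:330,190:540,::-1],s[150:390,290:640,::-1]]))
E
```

```text
[ 0.5  0.2 -1.4]
52.5 6.970583258548336 [-0.9 -1.1  5.6]
106.9
green 860 ((494.83856201171875, 272.9340515136719), (99.95853424072266, 53.08030319213867), 6.522865295410156)
```

View pics/t9.png

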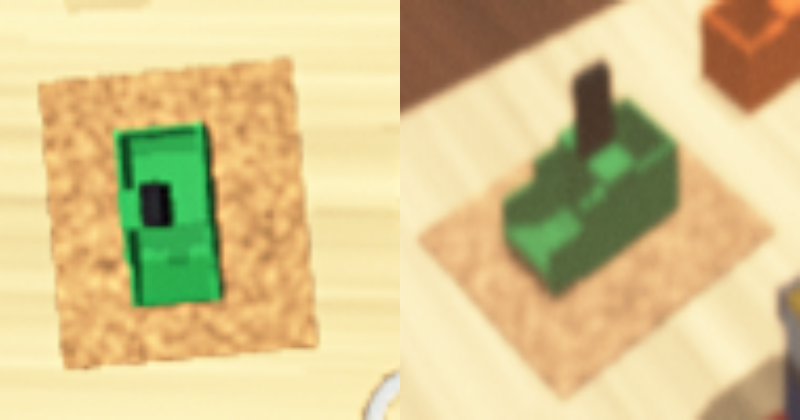

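View pics/t9b.png

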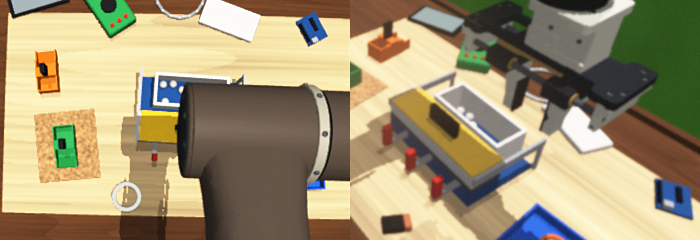

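The scoop is empty and centred. One last numeric check of the wheels, shutter and rods with the arm clear, then I'll hand it in.

```bash
python3 - <<'E'
from h import *
bot.move_joints([1.63,0.359,0.012,0,-1.224,-0.288])
t=bot.camera("top"); s=bot.camera("side"); a=cv2.imread("pics/top0.png")[:,:,::-1]
W=blobs(t,(6,170,120),(18,255,255),(440,190,540,300),30)
for b in W: print("wheel",b[0],onz("top",[b[1]],29)[0])
for im in(a,t):
    print(blobs(im,(22,150,120),(34,255,255),(310,130,450,260))[0][:2],[(b[0],b[1].round(1)) for b in blobs(im,(0,170,90),(8,255,255),(330,225,420,262))])
    print(np.abs(im[265:310,295:425].astype(int)-a[265:310,295:425]).mean())
if len(W)==2: print(bot.close_job())
E
```

```text
wheel 259 [ 444.6570734  -276.04739993   29.        ]
wheel 252 [ 535.41030674 -270.05813406   29.        ]
(np.int32(2861), array([379.35616917, 218.56693464])) [(np.int32(36), array([375.9, 249.1])), (np.int32(36), array([407.9, 251.2])), (np.int32(35), array([344., 247.]))]
0.0
(np.int32(2861), array([379.33379937, 218.57287662])) [(np.int32(36), array([375.9, 249.1])), (np.int32(36), array([407.9, 251.2])), (np.int32(35), array([344., 247.]))]
0.9111680911680912
the job is handed in; nothing more can be done
None
```

The job is done and handed in: the two wheels (pocket 1 was empty) lie in the tray, the rods are down, the shutter is home, five pellets show in the hopper, and the empty scoop stands mid-mat; the tape and battery look undisturbed.

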